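Line up turned hubs by size on the staging rail

ROBOT

A 6-joint arm with a two-finger parallel gripper is mounted at the origin on the work surface. World frame = base frame: x ahead of the robot, y to its left, z up, the work surface at z = 0. Lengths are in m, angles in rad, forces in N, time in s.
With the tool pointing down it reaches from about 0.4 to 0.925 m from the base axis. Payload 12.5 kg.
Tool frame: the origin (TCP) lies at the very end of the fingers, on their centre line; the grasp point (between the pads) lies 19 mm behind it; z points along the fingers, y is the line along which they close (so a half turn about z gives the same grasp; the last joint's range is limited). The gripper opens to 95 mm and grips with 3 to 60 N. Pads are 20 mm wide; open, the fingers measure 119 mm over their backs; the gripper's body (75 mm by 180 mm) begins 59 mm behind the grasp point.
Start: joints at [-1.266, 0.491, 1.559, -0, 1.092, -0.106], TCP at [0.25, -0.573, 0.215] pointing down, gripper open.
Joint ranges: [-3.1, 3.1], [-0.84, 2.19], [0.05, 2.79], [-1.13, 4.28], [0.06, 2.93], [-2.69, 2.69]. Speed limits (rad/s): [2.22, 2.22, 2.79, 3.14, 3.14, 3.14].

INTERFACE

Orientations are given as [roll, pitch, yaw] about the fixed x, y, z axes, in that order (R = Rz(yaw) Ry(pitch) Rx(roll)).
In Python, from workcell import r gives the robot as it stands.
- The arm moves only by the tool carry_out, never from a script. Its argument "moves" is a list of rows, each a list of 5 numbers: the shift along the tool's x, y, z in mm, then the turn about the tool's z in rad, then the opening, from 0 (shut) to 1 (fully open). In form: [[dx, dy, dz, twist, fingers], ...]. A call has 1 to 12 rows; each row shifts and turns the commanded pose from where the row before left it, along the tool's axes as they then stand; what a row does not reach is not made up. A row lasts 1/10 s, in which the tool goes at most 50 mm and 8.59 degrees, less where a joint would pass 70% of its speed; a pose out of reach is approached as far as the arm can. A call with a gripper value outside its range is refused whole. The fingers move at their own pace and stop on an object; the grip force is fixed at half the most. Time passes only in rows, so rows that do not move let the fingers close. It gives the time, the measured TCP pose, the force, the opening and the grip force at its end, in the units of the state.
- r.get_obs(): the state, without advancing time (a new reading comes with each control period).
- r.capture(name): name is "scene" or "top" or "wrist"; returns the picture (384x512x3 uint8, red, green, blue); there is no depth.
- r.camera_model(name): a dict with "camera_matrix" (3x3 intrinsics, pixels), "world_to_cam" (4x4, takes a point from world to camera coordinates). Camera axes: x right, y down, z forward; pixel columns grow to the right and rows downward; lengths in m; the calibration is good to about 2 mm. A picture is of the moment at which its call begins: read the wrist's pose just before it. camera_model takes no time and is no camera call; for the wrist camera it gives the pose at the moment of the call.
- r.sign_off(): hands the job in; it is judged then, once.
Trained networks look in the newest picture that a camera, given by its name, has taken for a name from the list of things; names that differ only in an ending like _2 or _b are one class to them, and where a whole thing is asked for, a point or a joint stands for the part that bears it (a point fixed in the world has none). Each returns a list of dicts, best first, with "confidence" (0 to 1); they miss things now and then, are a little off and sometimes report something else, mostly with a low value. They report only what shows in the picture. A call takes as long as a camera call. They do not tell look-alikes from the thing itself.
- r.spot_in(camera, label): "point" ([column, row] in pixels, amid what is visible of it).
The state is a dict: "time": time; "joint_positions": joint angles; "joint_velocities": joint speeds; "joint_torque": joint torques, N m; "tcp_pos": TCP position; "tool_rot": TCP orientation; "contact_force": force on the tool from outside, world axes, zero at the start; "ft_torque": the same for the moment, N m; "width": finger opening in m; "grasp_force": force on a finger pad.
Only numpy, scipy, OpenCV 4.12 (cv2) and the standard library are available. Lean on these libraries where they do the work, as an engineer would, in place of code of your own. Each camera call takes 0.05 s, during which the arm holds its last target. There are 200 camera calls.

TASK

Line up the four loose flanged aluminium hubs on the rail, in order of size: one upright, flange down, at the centre of each black carrier plate, with the smallest on the carrier next to the tall stop and each following one larger, so that the largest is farthest from the stop. Set them down rather than drop them, do not tip them over, and leave all four standing released on their carriers.

Things in the scene. Friction and masses are not known exactly. Their poses are not given: they have to be found in the camera images.
- hub_s: The smallest of four loose turned aluminium hubs of one shape: a round flange 30 mm in diameter, 10 mm thick, at the bottom and a plain round boss 16 mm in diameter on its middle; 36 mm high overall. Dark bore and bolt-hole marks (no real holes). Stands upright, flange down, on the bench (z = 0). Grip it by the boss. Origin: centre of its underside; z up.
- hub_m: The second smallest of four loose turned aluminium hubs of one shape: a round flange 42 mm in diameter, 10 mm thick, at the bottom and a plain round boss 22 mm in diameter on its middle; 41 mm high overall. Dark bore and bolt-hole marks (no real holes). Stands upright, flange down, on the bench (z = 0). Grip it by the boss. Origin: centre of its underside; z up.
- hub_l: The second largest of four loose turned aluminium hubs of one shape: a round flange 55 mm in diameter, 10 mm thick, at the bottom and a plain round boss 28 mm in diameter on its middle; 46 mm high overall. Dark bore and bolt-hole marks (no real holes). Stands upright, flange down, on the bench (z = 0). Grip it by the boss. Origin: centre of its underside; z up.
- hub_xl: The largest of four loose turned aluminium hubs of one shape: a round flange 68 mm in diameter, 10 mm thick, at the bottom and a plain round boss 34 mm in diameter on its middle; 51 mm high overall. Dark bore and bolt-hole marks (no real holes). Stands upright, flange down, on the bench (z = 0). Grip it by the boss. Origin: centre of its underside; z up.
- carrier0: One of four identical fixed flat black plates in a row on a low rail: 76 mm across the rail (its x), 72 mm along it (its y), 8 mm thick, white ring and cross on top. Neighbours are 74 to 94 mm apart. Its number says nothing of its place in the row. Origin: centre of its underside, 18 mm above the bench; a hub stands on its top, 26 mm above the bench.
- carrier1: One of four identical fixed flat black plates in a row on a low rail: 76 mm across the rail (its x), 72 mm along it (its y), 8 mm thick, white ring and cross on top. Neighbours are 74 to 94 mm apart. Its number says nothing of its place in the row. Origin: centre of its underside, 18 mm above the bench; a hub stands on its top, 26 mm above the bench.
- carrier2: One of four identical fixed flat black plates in a row on a low rail: 76 mm across the rail (its x), 72 mm along it (its y), 8 mm thick, white ring and cross on top. Neighbours are 74 to 94 mm apart. Its number says nothing of its place in the row. Origin: centre of its underside, 18 mm above the bench; a hub stands on its top, 26 mm above the bench.
- carrier3: One of four identical fixed flat black plates in a row on a low rail: 76 mm across the rail (its x), 72 mm along it (its y), 8 mm thick, white ring and cross on top. Neighbours are 74 to 94 mm apart. Its number says nothing of its place in the row. Origin: centre of its underside, 18 mm above the bench; a hub stands on its top, 26 mm above the bench.
- stop: The tall plain steel block with a brass thumbscrew on top, fixed on the rail at either end of the row (the other end has only a flat grey strip 7 mm high). 56 mm across the rail (its x), 16 mm along it (its y), 42 mm high, 56 mm with the screw. Origin: centre of its underside, 18 mm above the bench, 69 to 79 mm from the centre of the nearest carrier.
There are look-alikes about, which are no part of the job. Leave any green look-alike of the hub_m alone.

How it is judged:
At the end, for the whole second after the job is handed in: Each hub stands upright (within 6 degrees) and at rest on the top of a carrier, its axis within 12 mm of the carrier centre, in order of size from the stop: smallest on the carrier nearest the stop, largest on the farthest ((horizontal distance between hub_s and carrier0 below 0.012 m or horizontal distance between hub_s and carrier1 below 0.012 m or horizontal distance between hub_s and carrier2 below 0.012 m or horizontal distance between hub_s and carrier3 below 0.012 m) and horizontal distance between hub_s and stop below 0.116 m and height (world z) of hub_s between 0.021 and 0.031 m and angle between each of hub_s, hub_m, hub_l, hub_xl's own z axis and vertical below 0.1 rad and linear speed of each of hub_s, hub_m, hub_l, hub_xl below 0.02 m/s and angular speed of each of hub_s, hub_m, hub_l, hub_xl below 0.2 rad/s and (horizontal distance between hub_m and carrier0 below 0.012 m or horizontal distance between hub_m and carrier1 below 0.012 m or horizontal distance between hub_m and carrier2 below 0.012 m or horizontal distance between hub_m and carrier3 below 0.012 m) and horizontal distance between hub_m and stop between 0.116 and 0.2 m and height (world z) of hub_m between 0.021 and 0.031 m and (horizontal distance between hub_l and carrier0 below 0.012 m or horizontal distance between hub_l and carrier1 below 0.012 m or horizontal distance between hub_l and carrier2 below 0.012 m or horizontal distance between hub_l and carrier3 below 0.012 m) and horizontal distance between hub_l and stop between 0.2 and 0.284 m and height (world z) of hub_l between 0.021 and 0.031 m and (horizontal distance between hub_xl and carrier0 below 0.012 m or horizontal distance between hub_xl and carrier1 below 0.012 m or horizontal distance between hub_xl and carrier2 below 0.012 m or horizontal distance between hub_xl and carrier3 below 0.012 m) and horizontal distance between hub_xl and stop above 0.284 m and height (world z) of hub_xl between 0.021 and 0.031 m); the robot touches nothing.
It fails at once if a hub is tipped over (leans more than 35 degrees) (angle between any of hub_s, hub_m, hub_l, hub_xl's own z axis and vertical above 0.61 rad).
It fails at once if a hub is dropped: out of the fingers while more than about 25 mm above a carrier ((height (world z) of hub_s above 0.052 m and contact force between hub_s and the fingers below 0.01 N) or (height (world z) of hub_m above 0.052 m and contact force between hub_m and the fingers below 0.01 N) or (height (world z) of hub_l above 0.052 m and contact force between hub_l and the fingers below 0.01 N) or (height (world z) of hub_xl above 0.052 m and contact force between hub_xl and the fingers below 0.01 N)).
It also fails if it takes over 88 s, if anything falls off the work surface, if the arm or the gripper's body presses on something with over 40 N, if the wrist force passes 120 N, or if a joint passes its speed limit or range.

## Working session

There is one attempt and no reset: what is moved stays moved. The work goes in short steps, Python scripts to look and compute and a tool call to move; the robot and the scene stay as the last step left them, time stands still between calls to the robot, and variables do not carry over. Pictures are saved under pics/ and viewed, at most 14 in all, crops included, and the job is handed in when it is done.

Besides the shell and the picture viewer there is one more tool, called after ">>>" by a JSON object that holds its "fn" and its "kwargs", one argument or row to a line. carry_out: Moves the arm, as the interface text tells. Its arguments: {"type":"object","properties":{"moves":{"type":"array"}},"required":["moves"]}

```bash
mkdir -p pics
cat > h.py <<'E'
import numpy as np, cv2
from workcell import r
def save(cam,name):
    im=r.capture(cam); cv2.imwrite(f'pics/{name}.png',im[:,:,::-1]); return im
def ray(cam,px,z):
    m=r.camera_model(cam);K=np.array(m['camera_matrix']);T=np.array(m['world_to_cam'])
    R=T[:3,:3];c=-R.T@T[:3,3];d=R.T@np.linalg.inv(K)@np.array([px[0],px[1],1.])
    return c+d*(z-c[2])/d[2]
def proj(cam,p):
    m=r.camera_model(cam);K=np.array(m['camera_matrix']);T=np.array(m['world_to_cam'])
    q=K@(T[:3,:3]@np.array(p)+T[:3,3]);return q[:2]/q[2]
E
python3 - <<'E'
from h import *
o=r.get_obs();print({k:np.round(v,3).tolist() for k,v in o.items()})
a=save('top','top0');b=save('scene','scene0')
z={'hub_s':.03,'hub_m':.03,'hub_l':.03,'hub_xl':.03,'carrier0':.026,'stop':.06}
for l in z:
    for d in r.spot_in('top',l): print(l,np.round(d['point']),round(d['confidence'],2),np.round(ray('top',d['point'],z[l]),3))
E
```

```text
{'time': 0.0, 'joint_positions': [-1.266, 0.492, 1.559, -0.0, 1.092, -0.106], 'joint_velocities': [-0.001, -0.002, 0.0, -0.001, 0.0, -0.0], 'joint_torque': [0.0, -61.265, -25.818, 0.069, 0.048, -0.0], 'tcp_pos': [0.25, -0.573, 0.214], 'tool_rot': [-3.14, -0.0, 0.411], 'contact_force': [0.902, -0.129, -0.275], 'ft_torque': [0.04, 0.018, 0.015], 'grasp_force': 0.0, 'width': 0.095}
hub_s [308. 224.] 0.73 [ 0.45  -0.071  0.03 ]
hub_s [159. 226.] 0.64 [0.455 0.235 0.03 ]
hub_s [126. 270.] 0.54 [0.368 0.302 0.03 ]
hub_m [308. 224.] 0.73 [ 0.45  -0.071  0.03 ]
hub_m [159. 226.] 0.64 [0.455 0.235 0.03 ]
hub_m [126. 270.] 0.54 [0.368 0.302 0.03 ]
hub_l [308. 224.] 0.73 [ 0.45  -0.071  0.03 ]
hub_l [159. 226.] 0.64 [0.455 0.235 0.03 ]
hub_l [126. 270.] 0.54 [0.368 0.302 0.03 ]
hub_xl [379. 218.] 0.81 [ 0.458 -0.216  0.03 ]
carrier0 [260. 131.] 0.93 [0.65  0.021 0.026]
carrier0 [221. 131.] 0.92 [0.652 0.104 0.026]
carrier0 [179. 138.] 0.91 [0.64  0.194 0.026]
carrier0 [297. 125.] 0.55 [ 0.66  -0.056  0.026]
stop [142. 139.] 0.63 [0.632 0.262 0.06 ]
```

View pics/top0.png

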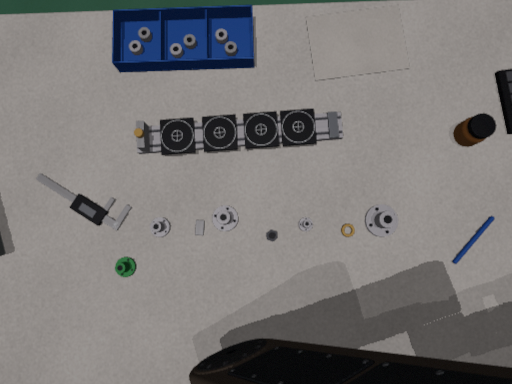

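View pics/scene0.png

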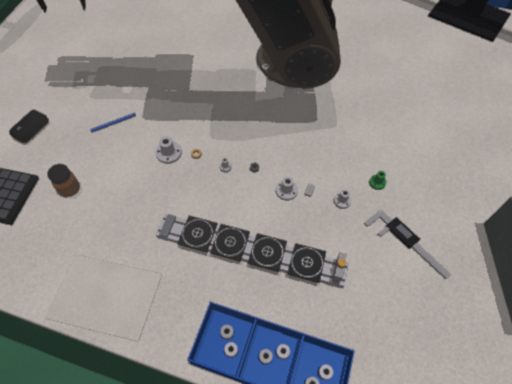

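Top view: the stop with its brass screw is at (142,137), so the row starts at its +y end. The carriers are at (178,136), (220,132), (261,129) and (298,127).

By flange size the candidates are XL (381,221), L (225,217), M (160,227) and S (307,224). The green one at (125,267) is the decoy, and the rings in the blue tray are not hubs. I'll check this in a crop.

Run:
```python
from h import *
a=cv2.imread('pics/top0.png')
cv2.imwrite('pics/crop0.png',cv2.resize(a[105:285,105:405],None,fx=2.66,fy=2.66,interpolation=cv2.INTER_CUBIC))
print(np.round(proj('top',[.458,-.216,.0]),1))
for n,p in dict(XL=(381,221),L=(225,217),M=(160,227),S=(307,224)).items(): print(n,np.round(ray('top',p,.01),3))
```

```text
[375.5 219.1]
XL [ 0.453 -0.224  0.01 ]
L [0.471 0.1   0.01 ]
M [0.454 0.237 0.01 ]
S [ 0.451 -0.071  0.01 ]
```

View pics/crop0.png

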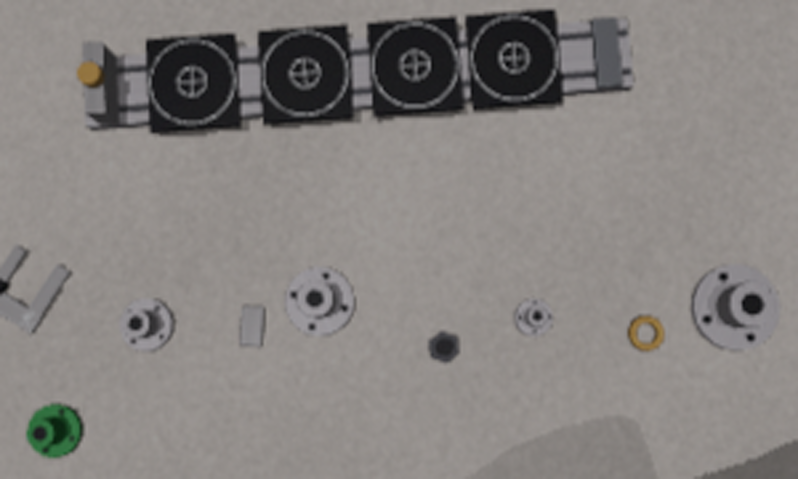

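>>> {"fn": "carry_out", "kwargs": {
  "moves": [
    [37,-27,0,0,1],
    [37,-27,0,0,1],
    [37,-27,0,0,1],
    [37,-27,0,0,1],
    [37,-27,0,0,1],
    [37,-27,0,0,1],
    [37,-27,0,0,1],
    [37,-27,0,0,1],
    [37,-27,0,0,1],
    [0,0,0,0.14,1],
    [0,0,0,0.14,1]
  ]
}}

```text
time: 1.5
tcp_pos: [0.4585, -0.2158, 0.2148]
tool_rot: [3.141, -0.0, 0.128]
contact_force: [-0.2, -0.8, -0.3]
width: 0.0953
grasp_force: 0.0
```

The crop confirms the four silver hubs by flange size: M (150,324), L (320,300), S (534,317) and XL (736,307). The decoy is green at (55,430). The carrier crosses are at (192,81), (305,72), (414,65) and (514,58), with the screw at (90,73). Positive twist lowers yaw, so I need to turn about -1.5.

>>> {"fn": "carry_out", "kwargs": {
  "moves": [
    [0,0,0,-0.147,1],
    [0,0,0,-0.147,1],
    [0,0,0,-0.147,1],
    [0,0,0,-0.147,1],
    [0,0,0,-0.147,1],
    [0,0,0,-0.147,1],
    [0,0,0,-0.147,1],
    [0,0,0,-0.147,1],
    [0,0,0,-0.147,1],
    [0,0,0,-0.147,1],
    [0,0,0,-0.06,1]
  ]
}}

```text
time: 2.6
tcp_pos: [0.4579, -0.2172, 0.2147]
tool_rot: [3.141, 0.0, 1.666]
contact_force: [-0.1, 0.9, -0.3]
width: 0.0949
grasp_force: 0.0
```

Run:
```python
from h import *
for p in [(192,81),(305,72),(414,65),(514,58)]: print(np.round(ray('top',(105+p[0]/2.66,105+p[1]/2.66),.026),4))
for n,p in dict(M=(150,324),L=(320,300),S=(534,317),XL=(736,307)).items(): print(n,np.round(ray('top',(105+p[0]/2.66,105+p[1]/2.66),.01),4))
print(r.get_obs()['tool_rot'])
save('wrist','w1')
for d in r.spot_in('wrist','hub_xl'): print(np.round(d['point']),d['confidence'],np.round(ray('wrist',d['point'],.03),3))
m=r.camera_model('wrist');T=np.array(m['world_to_cam']);print(-T[:3,:3].T@T[:3,3],T[2,:3])
print(proj('wrist',[.453,-.224,.01]))
```

```text
[0.6454 0.1969 0.026 ]
[0.6497 0.1067 0.026 ]
[0.6526 0.02   0.026 ]
[ 0.6556 -0.0594  0.026 ]
M [0.4543 0.2343 0.01  ]
L [0.4693 0.0997 0.01  ]
S [ 0.4512 -0.068   0.01  ]
XL [ 0.4545 -0.2259  0.01  ]
[3.14149463e+00 1.21539731e-04 1.66625641e+00]
[251. 178.] 0.69 [ 0.454 -0.221  0.03 ]
[ 0.45156732 -0.14195664  0.38367892] [ 0.02585798 -0.26722171 -0.96328808]
[250.14913418 176.74943519]
```

View pics/w1.png

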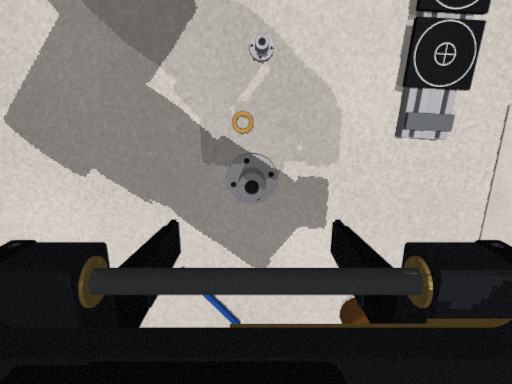

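The XL flange is centred at (251,177) in the wrist view. That agrees with the top camera: about (0.454, -0.225).

>>> {"fn": "carry_out", "kwargs": {
  "moves": [
    [-8,-4,0,0,1],
    [0,0,45,0,1],
    [0,0,45,0,1],
    [0,0,45,0,1],
    [0,0,35,0,1],
    [0,0,15,0,1],
    [0,0,10,0,1],
    [0,0,0,0,0],
    [0,0,0,0,0],
    [0,0,0,0,0],
    [0,0,0,0,0],
    [0,0,0,0,0]
  ]
}}

```text
time: 3.9
tcp_pos: [0.4549, -0.2258, 0.0203]
tool_rot: [3.141, 0.001, 1.661]
contact_force: [-0.7, -0.7, 0.2]
width: 0.0605
grasp_force: 0.0
```

>>> {"fn": "carry_out", "kwargs": {
  "moves": [
    [0,0,0,0,0],
    [0,0,0,0,0],
    [0,0,0,0,0],
    [0,0,0,0,0],
    [0,0,0,0,0],
    [0,0,0,0,0],
    [0,0,0,0,0]
  ]
}}

```text
time: 4.6
tcp_pos: [0.4546, -0.2256, 0.0197]
tool_rot: [3.142, 0.0, 1.661]
contact_force: [-0.7, 0.1, 1.9]
width: 0.0335
grasp_force: 30.0
```

>>> {"fn": "carry_out", "kwargs": {
  "moves": [
    [0,0,-15,0,0],
    [0,0,-35,0,0],
    [0,0,-40,0,0],
    [0,0,-30,0,0],
    [10,35,0,0,0],
    [10,36,0,0,0],
    [10,36,0,0,0],
    [10,36,0,0,0],
    [10,36,0,0,0],
    [10,36,0,0,0],
    [0,0,0,0,0]
  ]
}}

```text
time: 5.7
tcp_pos: [0.6662, -0.1446, 0.1385]
tool_rot: [3.141, -0.0, 1.663]
contact_force: [-0.5, 0.1, -1.7]
width: 0.0334
grasp_force: 30.0
```

Run:
```python
from h import *
o=r.get_obs();print(o['tcp_pos'],o['tool_rot'],o['width'],o['grasp_force'])
save('wrist','w2')
for d in r.spot_in('wrist','carrier0'): print(np.round(d['point']),d['confidence'],np.round(ray('wrist',d['point'],.026),4))
for p in [[.6556,-.0594,.026],[.6526,.02,.026],[.6497,.1067,.026],[.6454,.1969,.026]]: print(proj('wrist',p))
```

```text
[ 0.66620114 -0.1445779   0.13849021] [ 3.14091386e+00 -1.75524872e-04  1.66304029e+00] 0.03335803285467108 29.999738037586212
[252. 102.] 0.97 [ 0.6532 -0.0629  0.026 ]
[257.  24.] 0.56 [0.6523 0.0014 0.026 ]
[254.84775234  98.77168062]
[ 2.59846134e+02 -2.13799179e-01]
[ 266.87878001 -129.71582315]
[ 274.0542272  -296.62382469]
```

View pics/w2.png

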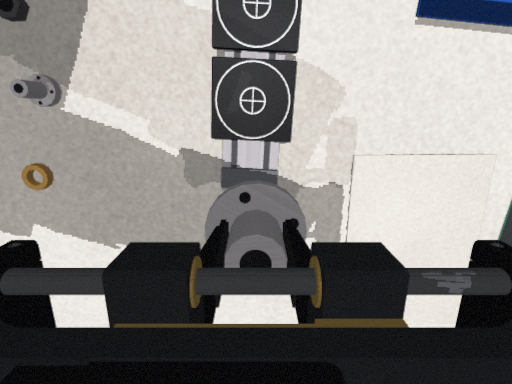

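The nearest carrier's cross is at (252,100), about (0.655, -0.060), which agrees with the top view. Next I move over it and lower.

>>> {"fn": "carry_out", "kwargs": {
  "moves": [
    [25,-1,0,0,0],
    [30,-1,0,0,0],
    [30,-1,0,0,0],
    [0,0,0,0,0],
    [0,0,35,0,0],
    [0,0,30,0,0],
    [0,0,15,0,0],
    [0,0,7,0,0],
    [0,0,4,0,0],
    [0,0,0,0,0]
  ]
}}

```text
time: 6.8
tcp_pos: [0.653, -0.0625, 0.0491]
tool_rot: [3.141, 0.0, 1.661]
contact_force: [0.3, -0.0, -2.2]
width: 0.0335
grasp_force: 30.0
```

>>> {"fn": "carry_out", "kwargs": {
  "moves": [
    [2,2,1,0,0],
    [0,0,1,0,0],
    [0,0,1,0,0],
    [0,0,0,0,0]
  ]
}}

```text
time: 7.2
tcp_pos: [0.6545, -0.0599, 0.0457]
tool_rot: [3.141, 0.0, 1.661]
contact_force: [-0.3, 0.3, -2.1]
width: 0.0337
grasp_force: 30.0
```

>>> {"fn": "carry_out", "kwargs": {
  "moves": [
    [0,0,0.5,0,0],
    [0,0,0,0,1],
    [0,0,0,0,1],
    [0,0,0,0,1],
    [0,0,0,0,1],
    [0,0,0,0,1],
    [0,0,-20,0,1],
    [0,0,-40,0,1],
    [0,0,-40,0,1],
    [0,0,-40,0,1]
  ]
}}

```text
time: 8.2
tcp_pos: [0.6543, -0.0599, 0.1866]
tool_rot: [-3.141, -0.0, 1.661]
contact_force: [0.3, 0.6, 0.3]
width: 0.0942
grasp_force: 0.0
```

>>> {"fn": "carry_out", "kwargs": {
  "moves": [
    [29,-28,-5,0,1],
    [29,-28,-5,0,1],
    [29,-28,-5,0,1],
    [29,-28,-5,0,1],
    [29,-29,-5,0,1],
    [30,-29,0,0,1],
    [0,0,0,0,1]
  ]
}}

```text
time: 8.9
tcp_pos: [0.4662, 0.1012, 0.2106]
tool_rot: [-3.141, -0.0, 1.663]
contact_force: [-0.2, -0.0, -0.2]
width: 0.095
grasp_force: 0.0
```

```bash
cat > look.py <<'E'
from h import *
import sys
lab,hx,hy,H,rad=sys.argv[1],*map(float,sys.argv[2:6])
o=r.get_obs();print(o['tcp_pos'],o['tool_rot'])
im=save('wrist','w_'+lab)
for d in r.spot_in('wrist',lab): print(np.round(d['point']),round(d['confidence'],2),np.round(ray('wrist',d['point'],.03),4))
# overlay of the flange and boss circles at the assumed place
v=im[:,:,::-1].copy()
for z,q in ((.01,rad),(H,rad*.52)):
    pts=np.array([proj('wrist',[hx+q*np.cos(t),hy+q*np.sin(t),z]) for t in np.linspace(0,6.28,40)])
    cv2.polylines(v,[pts.astype(np.int32)],True,(0,0,255),1)
c=proj('wrist',[hx,hy,.02]).astype(int);a=np.clip(c-70,0,None)
cv2.imwrite(f'pics/o_{lab}.png',cv2.resize(v[a[1]:c[1]+70,a[0]:c[0]+70],None,fx=3,fy=3)); print('crop origin',a)
E
python3 look.py hub_l .4693 .0997 .046 .0275
```

```text
[0.46620493 0.1012034  0.21059165] [-3.14090872e+00 -3.08015968e-04  1.66337365e+00]
[255. 173.] 0.88 [0.4703 0.1033 0.03  ]
[255.  56.] 0.76 [0.4579 0.2332 0.03  ]
[231. 297.] 0.54 [ 0.4531 -0.0722  0.03  ]
crop origin [184 104]
```

View pics/o_hub_l.png

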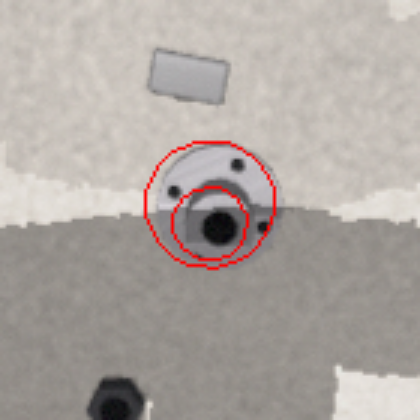

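The overlay shows L about 3.5 mm toward +x and 2 mm toward -y of the estimate, so (0.4725, 0.098). The grey block is clear of the fingers.

>>> {"fn": "carry_out", "kwargs": {
  "moves": [
    [-4,6,0,0,0.7],
    [0,0,45,0,0.7],
    [0,0,45,0,0.7],
    [0,0,45,0,0.7],
    [0,0,35,0,0.7],
    [0,0,14,0,0.7],
    [0,0,9,0,0.7],
    [0,0,0,0,0],
    [0,0,0,0,0],
    [0,0,0,0,0],
    [0,0,0,0,0],
    [0,0,0,0,0]
  ]
}}

```text
time: 10.2
tcp_pos: [0.4758, 0.0957, 0.0177]
tool_rot: [3.141, 0.0, 1.661]
contact_force: [-1.7, 0.1, 1.2]
width: 0.0324
grasp_force: 0.7
```

>>> {"fn": "carry_out", "kwargs": {
  "moves": [
    [0,0,0,0,0],
    [0,0,0,0,0],
    [0,0,0,0,0]
  ]
}}

```text
time: 10.5
tcp_pos: [0.4758, 0.0957, 0.0176]
tool_rot: [3.141, 0.0, 1.661]
contact_force: [-2.5, -0.6, 8.1]
width: 0.0277
grasp_force: 30.0
```

>>> {"fn": "carry_out", "kwargs": {
  "moves": [
    [0,0,-15,0,0],
    [0,0,-35,0,0],
    [0,0,-40,0,0],
    [0,0,-20,0,0],
    [-18,33,0,0,0],
    [-19,33,0,0,0],
    [-19,34,0,0,0],
    [-19,34,0,0,0],
    [-19,34,0,0,0],
    [0,0,0,0,0],
    [0,0,0,0,0]
  ]
}}

```text
time: 11.6
tcp_pos: [0.6514, 0.0169, 0.1263]
tool_rot: [-3.14, -0.0, 1.66]
contact_force: [-0.8, -0.4, -1.2]
width: 0.0276
grasp_force: 30.0
```

>>> {"fn": "carry_out", "kwargs": {
  "moves": [
    [0,0,30,0,0],
    [0,0,30,0,0],
    [0,0,14,0,0],
    [0,0,5,0,0],
    [0,0,2,0,0],
    [0,0,1,0,0],
    [0,0,0,0,0]
  ]
}}

```text
time: 12.3
tcp_pos: [0.652, 0.0171, 0.0461]
tool_rot: [3.14, 0.0, 1.661]
contact_force: [0.3, -0.7, -1.2]
width: 0.0274
grasp_force: 30.0
```

>>> {"fn": "carry_out", "kwargs": {
  "moves": [
    [0,0,1,0,0],
    [0,0,1,0,0],
    [0,0,0.5,0,0],
    [0,0,0,0,0],
    [0,0,0,0,0]
  ]
}}

```text
time: 12.8
tcp_pos: [0.6518, 0.0171, 0.0436]
tool_rot: [3.141, 0.0, 1.661]
contact_force: [-2.5, -0.1, 6.3]
width: 0.0273
grasp_force: 30.0
```

>>> {"fn": "carry_out", "kwargs": {
  "moves": [
    [0,0,0,0,0.9],
    [0,0,0,0,0.9],
    [0,0,0,0,0.9],
    [0,0,0,0,0.9],
    [0,0,0,0,0.9],
    [0,0,-20,0,0.9],
    [0,0,-45,0,0.9],
    [0,0,-45,0,0.9],
    [0,0,-45,0,0.9],
    [0,0,-10,0,0.9]
  ]
}}

```text
time: 13.8
tcp_pos: [0.6531, 0.0171, 0.2131]
tool_rot: [3.134, 0.001, 1.661]
contact_force: [0.8, -0.2, 0.3]
width: 0.0855
grasp_force: 0.0
```

>>> {"fn": "carry_out", "kwargs": {
  "moves": [
    [29,-22,0,0,0.7],
    [29,-22,0,0,0.7],
    [29,-22,0,0,0.7],
    [29,-22,0,0,0.7],
    [29,-22,0,0,0.7],
    [29,-22,0,0,0.7],
    [29,-22,0,0,0.7],
    [30,-22,0,0,0.7],
    [0,0,0,0,0.7],
    [0,0,0,0,0.7]
  ]
}}

```text
time: 14.8
tcp_pos: [0.455, 0.2338, 0.2074]
tool_rot: [-3.141, 0.0, 1.663]
contact_force: [-0.3, 0.7, 0.5]
width: 0.0664
grasp_force: 0.0
```

```bash
python3 look.py hub_m .456 .2338 .041 .021
```

```text
[0.45503788 0.23377273 0.20738534] [-3.14149259e+00  2.54548795e-04  1.66252521e+00]
[190. 102.] 0.8 [0.3766 0.3115 0.03  ]
[253. 167.] 0.73 [0.4534 0.2441 0.03  ]
crop origin [184 104]
```

View pics/o_hub_m.png

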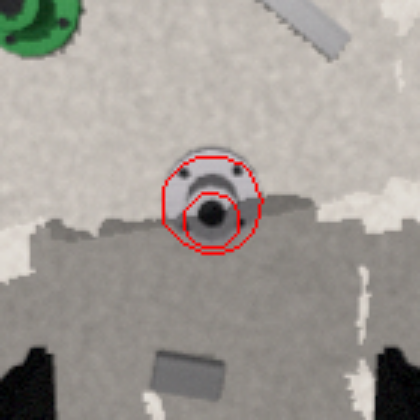

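M's bore is at crop (211,213) against the estimate at (211,221), so M is at (0.456, 0.237). The green decoy at the upper left is clear.

>>> {"fn": "carry_out", "kwargs": {
  "moves": [
    [3,1,0,0,0.6],
    [0,0,45,0,0.6],
    [0,0,45,0,0.6],
    [0,0,45,0,0.6],
    [0,0,35,0,0.6],
    [0,0,14,0,0.6],
    [0,0,7,0,0.6],
    [0,0,0,0,0],
    [0,0,0,0,0],
    [0,0,0,0,0],
    [0,0,0,0,0],
    [0,0,0,0,0]
  ]
}}

```text
time: 16.1
tcp_pos: [0.4562, 0.2365, 0.0172]
tool_rot: [3.141, -0.0, 1.661]
contact_force: [-1.1, -0.5, 0.5]
width: 0.0224
grasp_force: 0.3
```

>>> {"fn": "carry_out", "kwargs": {
  "moves": [
    [0,0,0,0,0],
    [0,0,0,0,0],
    [0,0,0,0,0]
  ]
}}

```text
time: 16.4
tcp_pos: [0.4562, 0.2365, 0.0171]
tool_rot: [3.141, -0.0, 1.661]
contact_force: [0.1, -0.9, 6.2]
width: 0.0213
grasp_force: 30.0
```

>>> {"fn": "carry_out", "kwargs": {
  "moves": [
    [0,0,-15,0,0],
    [0,0,-35,0,0],
    [0,0,-40,0,0],
    [0,0,-20,0,0],
    [-25,30,0,0,0],
    [-25,30,0,0,0],
    [-25,30,0,0,0],
    [-25,30,0,0,0],
    [-24,30,0,0,0],
    [-24,30,0,0,0],
    [0,0,0,0,0],
    [0,0,0,0,0]
  ]
}}

```text
time: 17.6
tcp_pos: [0.6485, 0.1047, 0.126]
tool_rot: [-3.141, -0.0, 1.66]
contact_force: [-0.6, -0.2, -1.3]
width: 0.0213
grasp_force: 30.0
```

>>> {"fn": "carry_out", "kwargs": {
  "moves": [
    [0,0,30,0,0],
    [0,0,30,0,0],
    [0,0,14,0,0],
    [0,0,5,0,0],
    [0,0,2,0,0],
    [0,0,1,0,0],
    [0,0,0,0,0]
  ]
}}

```text
time: 18.3
tcp_pos: [0.6491, 0.1053, 0.0456]
tool_rot: [3.14, 0.0, 1.661]
contact_force: [-0.4, -0.1, -1.3]
width: 0.0212
grasp_force: 30.0
```

>>> {"fn": "carry_out", "kwargs": {
  "moves": [
    [0,0,1,0,0],
    [0,0,1,0,0],
    [0,0,0.5,0,0],
    [0,0,0,0,0],
    [0,0,0,0,0]
  ]
}}

```text
time: 18.8
tcp_pos: [0.6489, 0.1052, 0.0432]
tool_rot: [3.141, 0.0, 1.661]
contact_force: [-2.1, -0.0, 7.7]
width: 0.0215
grasp_force: 30.0
```

>>> {"fn": "carry_out", "kwargs": {
  "moves": [
    [0,0,0,0,0.9],
    [0,0,0,0,0.9],
    [0,0,0,0,0.9],
    [0,0,0,0,0.9],
    [0,0,0,0,0.9],
    [0,0,-20,0,0.9],
    [0,0,-45,0,0.9],
    [0,0,-45,0,0.9],
    [0,0,-45,0,0.9],
    [0,0,-10,0,0.9]
  ]
}}

```text
time: 19.8
tcp_pos: [0.6502, 0.1054, 0.2126]
tool_rot: [3.134, 0.0, 1.661]
contact_force: [0.3, 0.1, 0.5]
width: 0.0852
grasp_force: 0.0
```

>>> {"fn": "carry_out", "kwargs": {
  "moves": [
    [-26,-35,0,0,0.6],
    [-26,-35,0,0,0.6],
    [-26,-35,0,0,0.6],
    [-26,-35,0,0,0.6],
    [-26,-36,0,0,0.6],
    [-27,-36,0,0,0.6],
    [0,0,0,0,0.6],
    [0,0,0,0,0.6]
  ]
}}

```text
time: 20.6
tcp_pos: [0.4514, -0.0708, 0.2072]
tool_rot: [3.141, 0.0, 1.659]
contact_force: [-0.2, -0.3, 1.0]
width: 0.057
grasp_force: 0.0
```

```bash
python3 look.py hub_s .452 -.070 .036 .015
```

```text
[ 0.45141777 -0.07075933  0.20715335] [3.14123762e+00 1.22639951e-04 1.65879888e+00]
[459.  26.] 0.78 [0.6537 0.1116 0.03  ]
[442. 111.] 0.74 [0.6575 0.0252 0.03  ]
[253. 172.] 0.63 [ 0.4505 -0.0642  0.03  ]
crop origin [184 104]
```

View pics/o_hub_s.png

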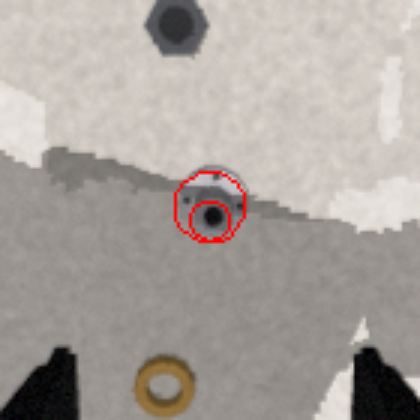

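S is at about (0.453, -0.068): bore at crop (213,216) against the estimate at (210,220).

>>> {"fn": "carry_out", "kwargs": {
  "moves": [
    [3,2,0,0,0.5],
    [0,0,45,0,0.5],
    [0,0,45,0,0.5],
    [0,0,45,0,0.5],
    [0,0,35,0,0.5],
    [0,0,14,0,0.5],
    [0,0,9.5,0,0.5],
    [0,0,0,0,0],
    [0,0,0,0,0],
    [0,0,0,0,0],
    [0,0,0,0,0],
    [0,0,0,0,0]
  ]
}}

```text
time: 21.9
tcp_pos: [0.4537, -0.0672, 0.0143]
tool_rot: [3.14, 0.001, 1.661]
contact_force: [-0.3, 0.7, 6.7]
width: 0.0153
grasp_force: 30.0
```

>>> {"fn": "carry_out", "kwargs": {
  "moves": [
    [0,0,0,0,0],
    [0,0,0,0,0],
    [0,0,0,0,0]
  ]
}}

```text
time: 22.2
tcp_pos: [0.4537, -0.0672, 0.0143]
tool_rot: [3.14, 0.001, 1.661]
contact_force: [-1.1, 0.8, 7.1]
width: 0.0153
grasp_force: 30.0
```

>>> {"fn": "carry_out", "kwargs": {
  "moves": [
    [0,0,-15,0,0],
    [0,0,-35,0,0],
    [0,0,-40,0,0],
    [0,0,-20,0,0],
    [30,27,0,0,0],
    [30,27,0,0,0],
    [30,27,0,0,0],
    [30,27,0,0,0],
    [31,27,0,0,0],
    [31,27,0,0,0],
    [31,26,0,0,0],
    [31,26,0,0,0]
  ]
}}

```text
time: 23.4
tcp_pos: [0.6452, 0.1967, 0.1237]
tool_rot: [3.142, 0.0, 1.661]
contact_force: [0.8, -0.1, -1.3]
width: 0.0153
grasp_force: 30.0
```

>>> {"fn": "carry_out", "kwargs": {
  "moves": [
    [0,0,0,0,0],
    [0,0,0,0,0],
    [0,0,30,0,0],
    [0,0,30,0,0],
    [0,0,14,0,0],
    [0,0,5,0,0],
    [0,0,2,0,0],
    [0,0,1,0,0],
    [0,0,0,0,0]
  ]
}}

```text
time: 24.3
tcp_pos: [0.645, 0.1952, 0.0426]
tool_rot: [3.14, -0.0, 1.661]
contact_force: [-0.3, -0.4, -1.1]
width: 0.0151
grasp_force: 30.0
```

Touchdown should be near z = 0.0403.

>>> {"fn": "carry_out", "kwargs": {
  "moves": [
    [0,0,1,0,0],
    [0,0,1,0,0],
    [0,0,0.5,0,0],
    [0,0,0,0,0],
    [0,0,0,0,0]
  ]
}}

```text
time: 24.8
tcp_pos: [0.6448, 0.1953, 0.0403]
tool_rot: [3.14, 0.0, 1.661]
contact_force: [-1.9, -0.2, 9.0]
width: 0.0156
grasp_force: 30.0
```

>>> {"fn": "carry_out", "kwargs": {
  "moves": [
    [0,0,0,0,0.7],
    [0,0,0,0,0.7],
    [0,0,0,0,0.7],
    [0,0,0,0,0.7],
    [0,0,0,0,0.7],
    [0,0,-20,0,0.7],
    [0,0,-45,0,0.7],
    [0,0,-45,0,0.7],
    [0,0,-45,0,0.7],
    [-10,-45,-10,0,0.7],
    [-10,-45,0,0,0.7],
    [-10,-45,0,0,0.7]
  ]
}}

```text
time: 26.0
tcp_pos: [0.5111, 0.1527, 0.2044]
tool_rot: [3.141, 0.0, 1.661]
contact_force: [0.7, -0.4, -0.3]
width: 0.0664
grasp_force: 0.0
```

>>> {"fn": "carry_out", "kwargs": {
  "moves": [
    [-30,-30,0,0,0.7],
    [-30,-30,0,0,0.7],
    [-30,0,0,0,0.7],
    [-30,0,0,0,0.7],
    [-30,0,0,0,0.7],
    [0,0,0,0,0.7],
    [0,0,0,0,0.7]
  ]
}}

```text
time: 26.7
tcp_pos: [0.4665, -0.0019, 0.2041]
tool_rot: [-3.142, -0.0, 1.659]
contact_force: [0.2, 0.1, 1.1]
width: 0.0663
grasp_force: 0.0
```

Run:
```python
from h import *
print(r.get_obs()['tcp_pos'])
im=save('top','topF')
v=cv2.resize(im[105:160,125:350,::-1],None,fx=3.5,fy=3.5,interpolation=cv2.INTER_CUBIC)
for l in ['hub_s','hub_xl']:
    for d in r.spot_in('top',l): print(l,np.round(d['point'],1),round(d['confidence'],2),np.round(ray('top',d['point'],.05),3))
for (x,y),q,H in zip([(.645,.1955),(.649,.1055),(.6515,.018),(.655,-.060)],[.015,.021,.0275,.034],[.036,.041,.046,.051]):
  for z,c in ((.036,q),(.026+H,q*.52)):
    pts=np.array([(proj('top',[x+c*np.cos(t),y+c*np.sin(t),z])-[125,105])*3.5 for t in np.linspace(0,6.28,40)])
    cv2.polylines(v,[pts.astype(np.int32)],True,(0,0,255),1)
cv2.imwrite('pics/topFo.png',v)
```

```text
[ 0.4664506  -0.00189385  0.20411955]
hub_s [258.7 128.2] 0.89 [0.649 0.024 0.05 ]
hub_s [123.3 267. ] 0.85 [0.375 0.3   0.05 ]
hub_s [218.4 132.2] 0.57 [0.643 0.107 0.05 ]
hub_s [178.4 135.8] 0.54 [0.638 0.19  0.05 ]
hub_xl [299.2 122.8] 0.96 [ 0.657 -0.059  0.05 ]
```

View pics/topFo.png

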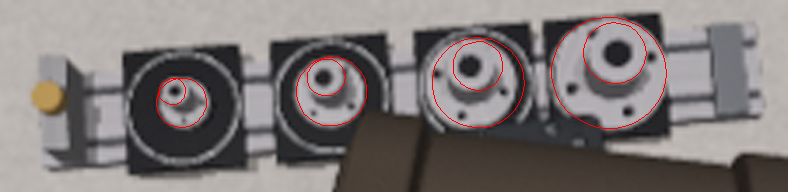

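The overlay shows all four hubs upright and centred within a few mm: S nearest the stop, then M, L and XL. The arm is clear of them, so I'm handing in.

```bash
python3 -c "
from workcell import r
print(r.sign_off())"
```

```text
the job is handed in; nothing more can be done
None
```

All four hubs are standing released on their carriers, in order S, M, L, XL from the stop and within a few mm of centre in the last top view; I handed the job in at about 27 s, and no verdict was returned.

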